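# Find the through-bored block with the probe pin

### The arm

A 6-joint arm with a two-finger parallel gripper is mounted at the origin on the work surface. World frame = base frame: x ahead of the robot, y to its left, z up, the work surface at z = 0. Lengths are in m, angles in rad, forces in N, time in s.
With the tool pointing down it reaches from about 0.3 to 0.775 m from the base axis. Payload 14.6 kg.
Tool frame: the origin (TCP) lies at the very end of the fingers, on their centre line; the grasp point (between the pads) lies 19 mm behind it; z points along the fingers, y is the direction in which the jaws open and shut (so a half turn about z gives the same grasp; the last joint's range is limited). The gripper opens to 94 mm and grips with 3 to 60 N. Pads are 16 mm wide; open, the fingers measure 119 mm over their backs; the gripper's body (75 mm by 177 mm) begins 78 mm behind the grasp point.
Start: joints at [-1.414, 0.3, 1.521, -0, 1.321, -0.067], TCP at [0.122, -0.536, 0.205] pointing down, gripper open.
Joint ranges: [-3.03, 3.03], [-0.79, 2.21], [0.23, 2.52], [-1.04, 4.18], [0, 3.07], [-2.55, 2.55]. Speed limits (rad/s): [2.22, 2.22, 2.57, 3.14, 3.14, 3.14].

### API

Orientations are given as [roll, pitch, yaw] about the fixed x, y, z axes, in that order (R = Rz(yaw) Ry(pitch) Rx(roll)).
In Python, from station import ctrl, eyes gives the robot as it stands.
- The arm moves only by the tool jog_arm, never from a script. Its argument "moves" is a list of rows, each a list of 3 entries, a list of its own where there are three numbers: the shift along the world's x, y, z in mm, then the turn, a rotation vector about the world's x, y, z in units of 5 degrees (1.0 is 5 degrees), then the finger opening in mm, from 0 to 94. In form: [[[tx, ty, tz], [wx, wy, wz], jaw], ...]. A call has 1 to 5 rows; each row is the pose to reach, as a shift and turn from the pose commanded when the call began; what a row does not reach only later rows make up. A row lasts 1/12 s, in which the tool goes at most 41.7 mm and 7.16 degrees, less where a joint would pass 70% of its speed; a pose out of reach is approached as far as the arm can. A call with a gripper value outside its range is refused whole. The fingers move at their own pace and stop on an object; "squeeze" is the grip in N (left out, the last holds). Time passes only in rows, so rows that repeat a pose let the fingers close. It gives the time, the measured TCP pose, the force and the opening at its end, in the units of the state.
- ctrl.get_obs(): the state, without advancing time (a new reading comes with each control period).
- eyes.camera(name): name is "scene" or "top"; returns a dict with "frame" (400x640x3 uint8, red, green, blue), "vertical_fov" (degrees; the focal length in pixels is half the picture's height over the tangent of half this angle, whatever the lens; pixels are square), "cx", "cy" (the principal point, pixels), "eye" and "attitude" of the camera in the world. Camera axes: x right, y down, z forward; pixel columns grow to the right and rows downward; lengths in m; the calibration is good to about 2 mm. A picture is of the moment at which its call begins. There is no depth.
- ctrl.hand_in(): hands the job in, once; it reports no verdict.
The state is a dict: "time_s": time; "qpos": joint angles; "joint_vel": joint speeds; "tau": joint torques, N m; "ee_pos": TCP position; "eef_rot": TCP orientation; "force": force on the tool from outside, world axes, zero at the start; "moment": the same for the moment, N m; "grip_width": finger opening in m.
Only numpy, scipy, OpenCV 4.12 (cv2) and the standard library are available. Lean on these libraries where they do the work, as an engineer would, in place of code of your own. Each camera call takes 0.05 s, during which the arm holds its last target.

### The job

One of the three square blocks bolted to the optical table (red, black, silver) is bored right through and the other two are blind. Take the probe pin out of its white rest, try it in the bores to find the through one, and leave the pin standing upright there: lower it, do not drop it, until its brass collar lies flat on the block's top, then let go.

Things in the scene. Friction and masses are not known exactly. Their poses are not given: they have to be found in the camera images.
- pin: Loose round probe pin, 0.2-0.35 kg, upright in a fixed white rest (54 x 54, 56 mm high). Origin: centre of the brass collar's underside, z up. Collar 60 mm wide, 6 thick; black handle 26 wide, from 6 to 66 mm above origin; steel rod 14 thick to 50 mm below, tapered nose. Collar lands on a through block's top, stops 26 mm above a blind one's. Loose things nearby: under 55 mm high.
- block_red: Red square block, 80 x 80 mm, 52 mm high, bolted down. A vertical bore 35 mm wide opens in the middle of its top; it is either blind (flat floor 24 mm below the top) or goes through to the table, and which block is the through one changes every time. Corner dots are screw heads. Origin: centre of the underside, on the bore's axis; z up.
- block_black: Black square block, 80 x 80 mm, 52 mm high, bolted down. A vertical bore 35 mm wide opens in the middle of its top; it is either blind (flat floor 24 mm below the top) or goes through to the table, and which block is the through one changes every time. Corner dots are screw heads. Origin: centre of the underside, on the bore's axis; z up.
- block_silver: Silver (bare aluminium) square block, 80 x 80 mm, 52 mm high, bolted down. A vertical bore 35 mm wide opens in the middle of its top; it is either blind (flat floor 24 mm below the top) or goes through to the table, and which block is the through one changes every time. Corner dots are screw heads. Origin: centre of the underside, on the bore's axis; z up.
Things that resemble listed ones, but are neither listed nor needed, are in the scene too. Leave any turquoise look-alike of the block_black alone.

How it is judged:
On the way:
1. the pin is lowered, still between the fingers, into the through bore until its collar is within 14 mm of the block's top (((horizontal distance between pin and block_red below 0.015 m and z of pin in the frame of block_red below 0.066 m) or (horizontal distance between pin and block_black below 0.015 m and z of pin in the frame of block_black below 0.066 m) or (horizontal distance between pin and block_silver below 0.015 m and z of pin in the frame of block_silver below 0.066 m)) and contact force between the fingers and pin above 0.5 N), for 0.1 s.
At the end, for the whole second after the job is handed in: The pin stands at rest in the bore of the through-bored block, let go, upright within 10 degrees, the collar's underside no more than 5 mm above the block's top and its centre within 15 mm of the bore's axis (((horizontal distance between pin and block_red below 0.015 m and z of pin in the frame of block_red below 0.057 m) or (horizontal distance between pin and block_black below 0.015 m and z of pin in the frame of block_black below 0.057 m) or (horizontal distance between pin and block_silver below 0.015 m and z of pin in the frame of block_silver below 0.057 m)) and angle between pin's own z axis and vertical below 0.17 rad and linear speed of pin below 0.02 m/s); the robot touches nothing.
It also fails if it takes over 40 s, if anything falls off the work surface, if the arm or the gripper's body presses on something with over 40 N, if the wrist force passes 120 N, or if a joint passes its speed limit or range.

## Working session

There is one attempt and no reset: what is moved stays moved. The work goes in short steps, Python scripts to look and compute and a tool call to move; the robot and the scene stay as the last step left them, time stands still between calls to the robot, and variables do not carry over. Pictures are saved under pics/ and viewed, and the job is handed in when it is done.

Besides the shell and the picture viewer there is one more tool, called after "Call:" by a JSON object that holds its "name" and its "arguments". jog_arm: Moves the arm, as the interface text tells. Its arguments: {"type":"object","properties":{"moves":{"type":"array","items":{"type":"array"}},"squeeze":{"type":"number"}},"required":["moves"]}

```bash
mkdir -p pics; ls; cat > h.py <<'E'
import numpy as np, cv2, json
from station import ctrl, eyes
E
python3 - <<'E'
from h import *
print(ctrl.get_obs())
import pickle
for n in ("scene","top"):
    c=eyes.camera(n); pickle.dump(c,open(f"pics/{n}0.pkl","wb"))
    cv2.imwrite(f"pics/{n}0.png",c["frame"][:,:,::-1])
    print(n,{k:v for k,v in c.items() if k!="frame"})
E
```

```text
pics
{'time_s': 0.0, 'qpos': array([-1.41363295e+00,  3.00467648e-01,  1.52158333e+00, -5.68491755e-06,
        1.32067536e+00, -6.65980185e-02]), 'joint_vel': array([-2.50787355e-04,  3.23503034e-04, -1.31041195e-04,  1.25445934e-03,
       -5.88482043e-05,  3.67090314e-04]), 'tau': array([-6.63522642e-04, -5.31802976e+01, -3.52734804e+01,  7.07993726e-02,
        2.44285958e-02, -4.75404659e-05]), 'ee_pos': array([ 0.1220007 , -0.53603418,  0.20488727]), 'eef_rot': array([-3.14046112e+00, -6.99509736e-05,  2.23762770e-01]), 'force': array([0.13967691, 0.03216388, 0.31325158]), 'moment': array([-0.00859753, -0.00442566, -0.02210586]), 'grip_width': 0.09406623586459759}
scene {'vertical_fov': 43.151663786549655, 'cx': 322.83628867833755, 'cy': 201.85945632252137, 'eye': array([ 1.23242288, -0.15874022,  1.01904039]), 'attitude': array([-2.49016243,  0.01058948,  1.30959315])}
top {'vertical_fov': 56.527407683782045, 'cx': 312.074984168316, 'cy': 202.2224711341445, 'eye': array([0.41033977, 0.04070088, 0.9648547 ]), 'attitude': array([-3.04566327,  0.00999672, -1.59169055])}
```

View pics/scene0.png

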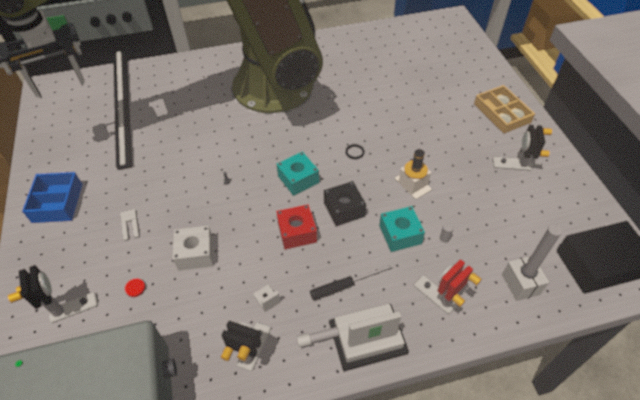

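View pics/top0.png

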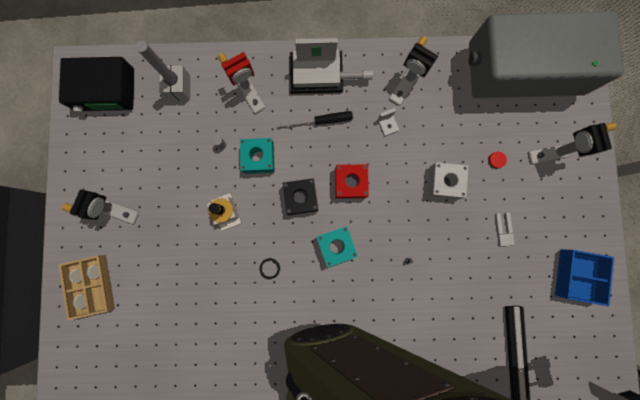

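```bash
cat >> h.py <<'E'
from scipy.spatial.transform import Rotation as Ro
def ray(c,u,v):
    H=c["frame"].shape[0]; f=H/2/np.tan(np.radians(c["vertical_fov"])/2)
    d=np.array([(u-c["cx"])/f,(v-c["cy"])/f,1.0])
    return np.array(c["eye"]), Ro.from_euler('xyz',c["attitude"]).as_matrix()@d
def onz(c,u,v,z):
    e,d=ray(c,u,v); return (e+d*(z-e[2])/d[2])
def proj(c,p):
    H=c["frame"].shape[0]; f=H/2/np.tan(np.radians(c["vertical_fov"])/2)
    q=Ro.from_euler('xyz',c["attitude"]).as_matrix().T@(np.array(p)-c["eye"])
    return c["cx"]+f*q[0]/q[2], c["cy"]+f*q[1]/q[2]
E
python3 - <<'E'
from h import *
import pickle
t=pickle.load(open("pics/top0.pkl","rb")); s=pickle.load(open("pics/scene0.pkl","rb"))
for n,a,b in (("silver",(450,180),(191,242)),("red",(352,181),(296,222)),("black",(300,197),(345,198))):
    print(n,onz(t,*a,.052),onz(s,*b,.052))
print("collar",onz(t,221,210,.06), onz(s,417,171,.06))
print(proj(s,[.122,-.536,.205]),proj(t,[.122,-.536,.205]))
def crop(c,x,y,w,h,k,n): cv2.imwrite(n,cv2.resize(c["frame"][y:y+h,x:x+w,::-1],None,fx=k,fy=k,interpolation=cv2.INTER_CUBIC))
crop(t,190,130,180,140,4,"pics/tc.png"); crop(s,270,130,180,120,4,"pics/sc.png")
crop(t,420,150,60,60,8,"pics/ts.png")
E
```

```text
silver [ 0.54604676 -0.29382006  0.052     ] [ 0.54855549 -0.29698301  0.052     ]
red [ 0.5489777  -0.05195973  0.052     ] [ 0.55788151 -0.05390348  0.052     ]
black [0.51196007 0.07753205 0.052     ] [0.52033585 0.07646591 0.052     ]
collar [0.48335155 0.27094508 0.06      ] [0.49230623 0.27174243 0.06      ]
(np.float64(61.62475720056409), np.float64(88.89936312925073)) (np.float64(615.2846365699669), np.float64(380.5917106588471))
```

View pics/tc.png

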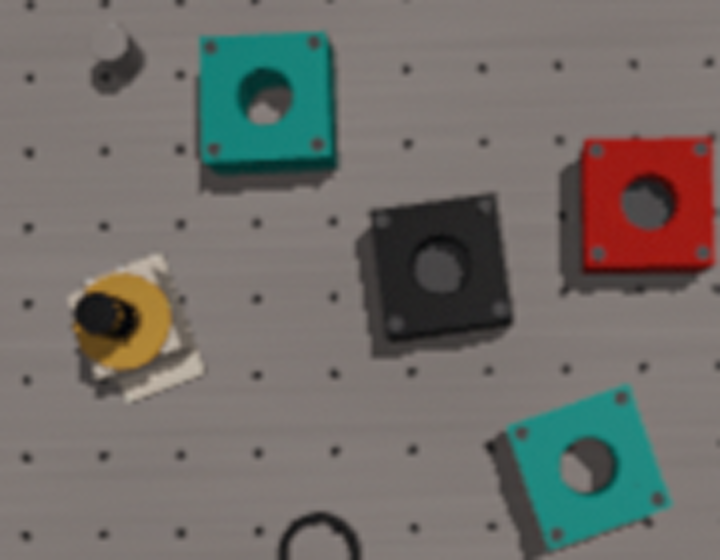

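View pics/sc.png

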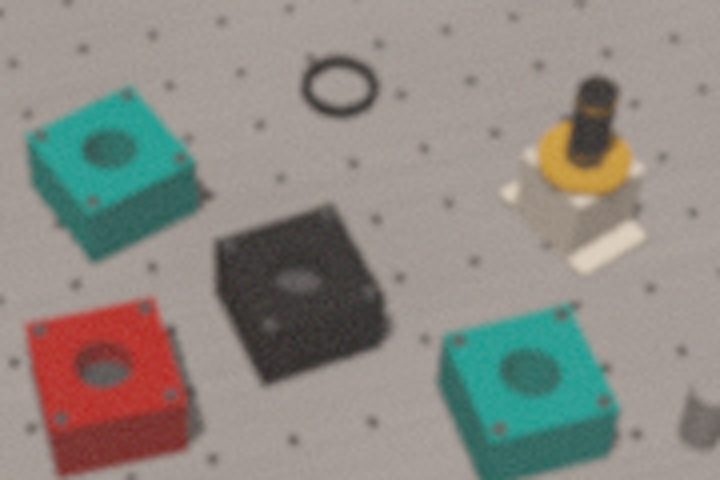

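View pics/ts.png

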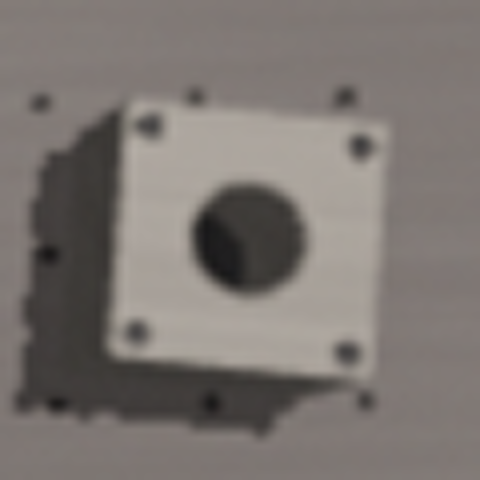

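```bash
python3 - <<'E'
from h import *
import pickle
t=pickle.load(open("pics/top0.pkl","rb")); s=pickle.load(open("pics/scene0.pkl","rb"))
def crop(c,u,v,r,k): return np.clip(1.6*cv2.resize(c["frame"][v-r:v+r,u-r:u+r,::-1].astype(float),None,fx=k,fy=k,interpolation=cv2.INTER_CUBIC),0,255)
a=np.hstack([crop(s,u,v,16,8) for u,v in((191,242),(296,222),(345,198))])
b=np.hstack([crop(t,u,v,16,8) for u,v in((450,180),(352,181),(300,197))])
cv2.imwrite("pics/bores.png",np.vstack([a,b]))
E
```

```text
[ WARN:0@0.416] global loadsave.cpp:1063 imwrite_ Unsupported depth image for selected encoder is fallbacked to CV_8U.
```

View pics/bores.png

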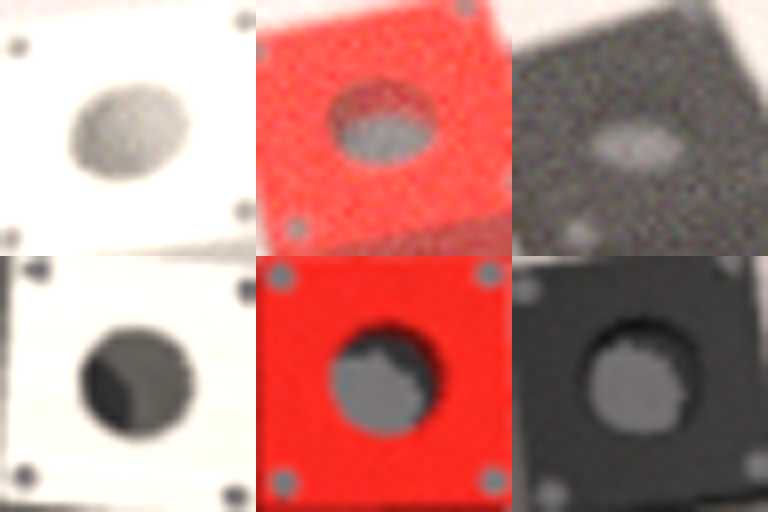

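```bash
python3 - <<'E'
from h import *
import pickle
for n,sb,cb,hb in (("top",(450,180),(221,210),None),("scene",(191,242),(417,171),None)):
    c=pickle.load(open(f"pics/{n}0.pkl","rb")); f=c["frame"]
    g=cv2.cvtColor(f,cv2.COLOR_RGB2GRAY)
    r=14; u,v=sb; p=g[v-r:v+r,u-r:u+r]
    p=cv2.resize(p,None,fx=8,fy=8,interpolation=cv2.INTER_CUBIC)
    th,m=cv2.threshold(p,0,255,cv2.THRESH_BINARY_INV+cv2.THRESH_OTSU)
    cs=cv2.findContours(m,cv2.RETR_EXTERNAL,cv2.CHAIN_APPROX_NONE)[0]; k=max(cs,key=cv2.contourArea)
    e=cv2.fitEllipse(k); q=(np.array(e[0])+.5)/8-.5+[u-r,v-r]
    print(n,"bore",th,q,np.array(e[1])/8,onz(c,*q,.052))
    hs=cv2.cvtColor(f,cv2.COLOR_RGB2HSV); u,v=cb; r=22
    p=cv2.resize(hs[v-r:v+r,u-r:u+r],None,fx=8,fy=8,interpolation=cv2.INTER_LINEAR)
    m=cv2.inRange(p,(12,110,90),(32,255,255))
    cs=cv2.findContours(m,cv2.RETR_EXTERNAL,cv2.CHAIN_APPROX_NONE)[0]; k=max(cs,key=cv2.contourArea)
    h=cv2.convexHull(k); e=cv2.fitEllipse(h); q=(np.array(e[0])+.5)/8-.5+[u-r,v-r]
    print(n,"collar",q,np.array(e[1])/8,e[2],onz(c,*q,.060))
    vis=cv2.resize(f[v-r:v+r,u-r:u+r,::-1],None,fx=8,fy=8,interpolation=cv2.INTER_CUBIC); cv2.ellipse(vis,e,(255,0,0),1)
    # predicted handle tops
    P=onz(c,*q,.060)
    for z in (.062,.122):
        a=(np.array(proj(c,[P[0],P[1],z]))-[u-r,v-r]+.5)*8; cv2.circle(vis,tuple(int(x) for x in a),3,(0,0,255),-1)
    cv2.imwrite(f"pics/col_{n}.png",vis)
E
python3 -c "
import cv2,numpy as np
cv2.imwrite('pics/col.png',np.hstack([cv2.imread('pics/col_top.png'),cv2.imread('pics/col_scene.png')]))"
```

```text
top bore 111.0 [450.57000828 179.45423317] [13.79268265 14.27422142] [ 0.54737632 -0.29529948  0.052     ]
top collar [220.27603912 209.94434929] [24.07818794 24.64938164] 59.70067596435547 [0.48352641 0.27271948 0.06      ]
scene bore 151.0 [190.44526005 242.10552979] [12.05290318 15.65311337] [ 0.54850713 -0.29823378  0.052     ]
scene collar [415.51743698 169.18274498] [18.58069992 23.2935009 ] 103.67373657226562 [0.48570571 0.27037612 0.06      ]
```

View pics/col.png

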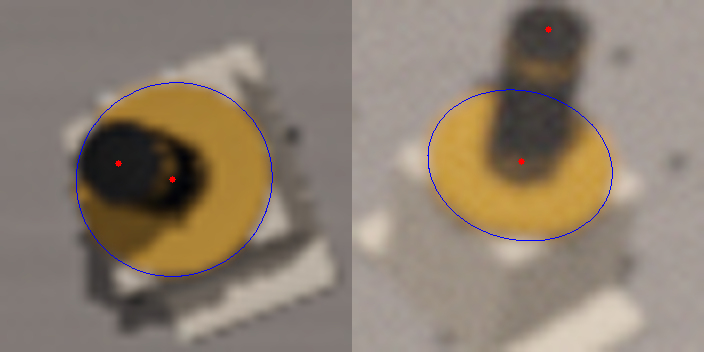

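Call:
{"name": "jog_arm", "arguments": {"moves": [[[30,20,0],[0,0,0],94],[[60,40,0],[0,0,0],94],[[90,60,0],[0,0,0],94],[[120,80,0],[0,0,0],94],[[150,100,0],[0,0,0],94]]}}

```text
time_s: 0.52
ee_pos: [0.2731, -0.435, 0.2052]
eef_rot: [-3.141, 0.0, 0.224]
force: [-0.1, -0.6, 0.3]
grip_width: 0.0939
```

Call:
{"name": "jog_arm", "arguments": {"moves": [[[25,30,0],[0,0,0],94],[[50,60,0],[0,0,0],94],[[75,90,0],[0,0,0],94],[[100,120,0],[0,0,0],94],[[125,150,0],[0,0,0],94]]}}

```text
time_s: 0.93
ee_pos: [0.3978, -0.2845, 0.2053]
eef_rot: [-3.141, 0.0, 0.224]
force: [0.1, -0.2, 1.7]
grip_width: 0.0941
```

Call:
{"name": "jog_arm", "arguments": {"moves": [[[8,38,0],[0,0,0],94],[[16,76,0],[0,0,0],94],[[24,114,0],[0,0,0],94],[[32,152,0],[0,0,0],94],[[40,190,0],[0,0,0],94]]}}

```text
time_s: 1.35
ee_pos: [0.4369, -0.0944, 0.2054]
eef_rot: [-3.141, 0.0, 0.224]
force: [0.7, -0.1, -0.3]
grip_width: 0.0941
```

Call:
{"name": "jog_arm", "arguments": {"moves": [[[8,38,0],[0,0,0],94],[[16,76,0],[0,0,0],94],[[24,114,0],[0,0,0],94],[[32,152,0],[0,0,0],94],[[40,190,0],[0,0,0],94]]}}

```text
time_s: 1.77
ee_pos: [0.4769, 0.0958, 0.2054]
eef_rot: [-3.142, 0.0, 0.224]
force: [0.2, 0.1, -0.3]
grip_width: 0.094
```

Remaining: about +7.5, +176, then down 133.

Call:
{"name": "jog_arm", "arguments": {"moves": [[[2,36,0],[0,0,0],94],[[4,72,0],[0,0,0],94],[[6,108,0],[0,0,0],94],[[7,144,0],[0,0,0],94],[[7.5,176,0],[0,0,0],94]]}}

```text
time_s: 2.18
ee_pos: [0.4841, 0.2719, 0.2051]
eef_rot: [3.142, 0.001, 0.224]
force: [0.5, -0.4, 0.1]
grip_width: 0.0942
```

```bash
python3 - <<'E'
from h import *
o=ctrl.get_obs();print(o["ee_pos"])
c=eyes.camera("scene");cv2.imwrite("pics/s1.png",cv2.resize(c["frame"][60:260,300:520,::-1],None,fx=3,fy=3,interpolation=cv2.INTER_CUBIC))
E
```

```text
[0.48410281 0.27189245 0.20509527]
```

View pics/s1.png

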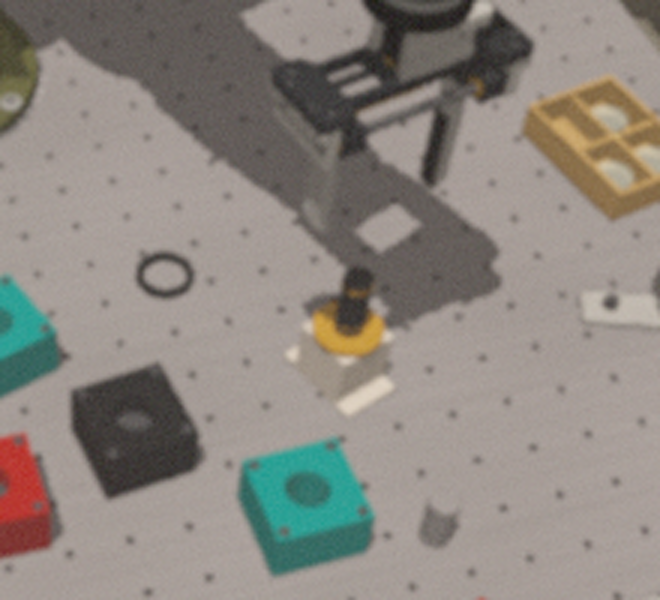

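The open jaws straddle the pin (crop 350,310), aligned from above. Descend.

Call:
{"name": "jog_arm", "arguments": {"moves": [[[0,0,-30],[0,0,0],94],[[0,0,-60],[0,0,0],94],[[0,0,-90],[0,0,0],94],[[0,0,-115],[0,0,0],94],[[0,0,-132],[0,0,0],94]]}}

```text
time_s: 2.65
ee_pos: [0.4835, 0.2692, 0.0706]
eef_rot: [3.141, 0.003, 0.224]
force: [-0.3, 0.3, 0.4]
grip_width: 0.0938
```

Call:
{"name": "jog_arm", "arguments": {"moves": [[[0,0,0],[0,0,0],60],[[0,0,0],[0,0,0],45],[[0,0,0],[0,0,0],35],[[0,0,0],[0,0,0],28],[[0,0,0],[0,0,0],28]], "squeeze": 15}}

```text
time_s: 3.07
ee_pos: [0.4851, 0.27, 0.0747]
eef_rot: [-3.141, -0.002, 0.224]
force: [-0.5, 0.4, 0.3]
grip_width: 0.0639
```

Call:
{"name": "jog_arm", "arguments": {"moves": [[[0,0,0],[0,0,0],22],[[0,0,0],[0,0,0],10],[[0,0,0],[0,0,0],10],[[0,0,0],[0,0,0],10],[[0,0,0],[0,0,0],10]], "squeeze": 20}}

```text
time_s: 3.48
ee_pos: [0.4846, 0.2698, 0.0735]
eef_rot: [-3.141, -0.0, 0.224]
force: [-0.7, 2.7, 0.4]
grip_width: 0.0305
```

Call:
{"name": "jog_arm", "arguments": {"moves": [[[0,0,0],[0,0,0],10],[[0,0,0],[0,0,0],10],[[0,0,0],[0,0,0],10]]}}

```text
time_s: 3.73
ee_pos: [0.4844, 0.2708, 0.0737]
eef_rot: [-3.14, -0.001, 0.224]
force: [-1.8, 7.4, 1.6]
grip_width: 0.0259
```

Call:
{"name": "jog_arm", "arguments": {"moves": [[[0,0,10],[0,0,0],10],[[0,0,25],[0,0,0],10],[[0,0,50],[0,0,0],10],[[0,0,80],[0,0,0],10],[[0,0,110],[0,0,0],10]]}}

```text
time_s: 4.15
ee_pos: [0.484, 0.2695, 0.184]
eef_rot: [3.141, 0.002, 0.224]
force: [0.5, 0.0, -2.0]
grip_width: 0.0256
```

```bash
python3 - <<'E'
from h import *
o=ctrl.get_obs();print(o["ee_pos"],o["grip_width"],o["force"],o["eef_rot"])
c=eyes.camera("scene");cv2.imwrite("pics/s2.png",cv2.resize(c["frame"][60:260,300:520,::-1],None,fx=3,fy=3,interpolation=cv2.INTER_CUBIC))
E
```

```text
[0.48402714 0.26950736 0.18398999] 0.025594466531067186 [ 0.50001021  0.01317619 -2.04802463] [3.14114892e+00 1.83446153e-03 2.23888487e-01]
```

View pics/s2.png

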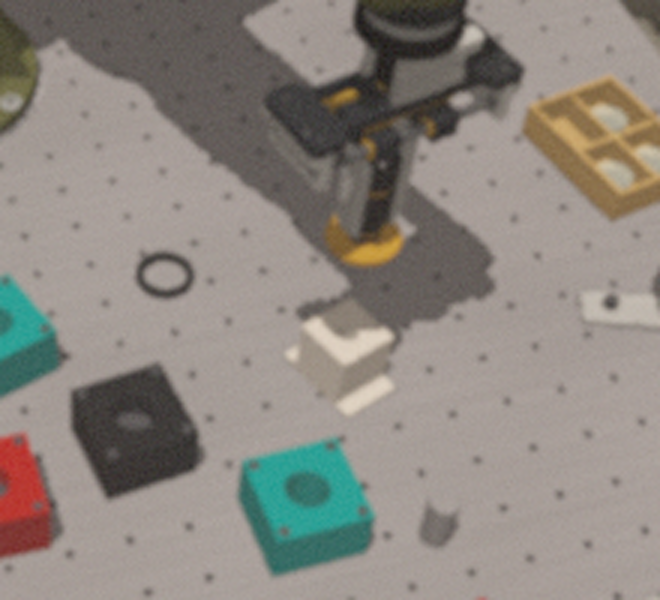

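```bash
python3 - <<'E'
from h import *
c=eyes.camera("scene");cv2.imwrite("pics/s3.png",cv2.resize(c["frame"][110:190,380:460,::-1],None,fx=7,fy=7,interpolation=cv2.INTER_CUBIC))
print([ (proj(c,[.484,.2695,z])) for z in (.166,.116)])
c=eyes.camera("top");cv2.imwrite("pics/t3.png",cv2.resize(c["frame"][160:260,170:270,::-1],None,fx=6,fy=6,interpolation=cv2.INTER_CUBIC))
E
```

```text
[(np.float64(421.0276150310579), np.float64(138.89502433066787)), (np.float64(418.0512103626643), np.float64(153.49429625535484))]
```

View pics/s3.png

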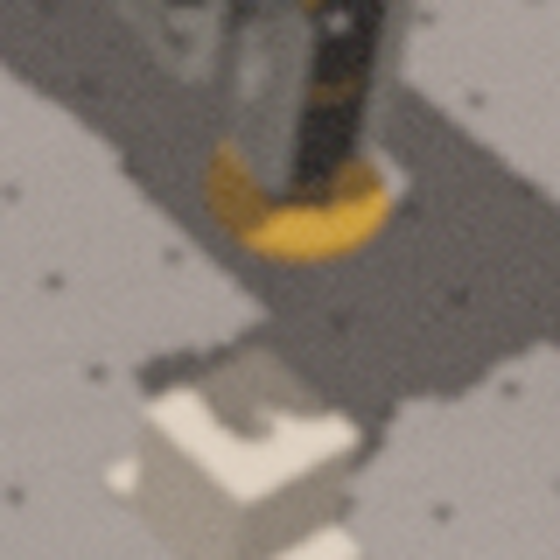

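View pics/t3.png

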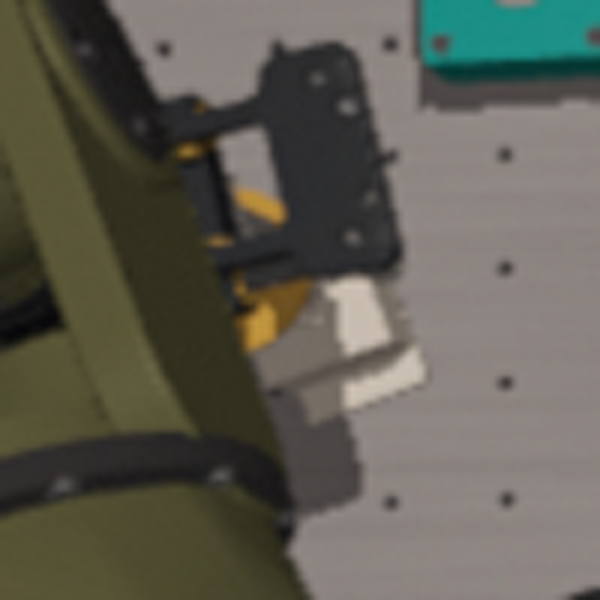

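```bash
python3 - <<'E'
from h import *
a=np.mean([eyes.camera("scene")["frame"][120:180,390:450,::-1].astype(float) for _ in range(6)],0)
a=np.clip((a-50)*2,0,255).astype(np.uint8)
cv2.imwrite("pics/s4.png",cv2.resize(a,None,fx=10,fy=10,interpolation=cv2.INTER_CUBIC))
E
```

```text
(no output)
```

View pics/s4.png

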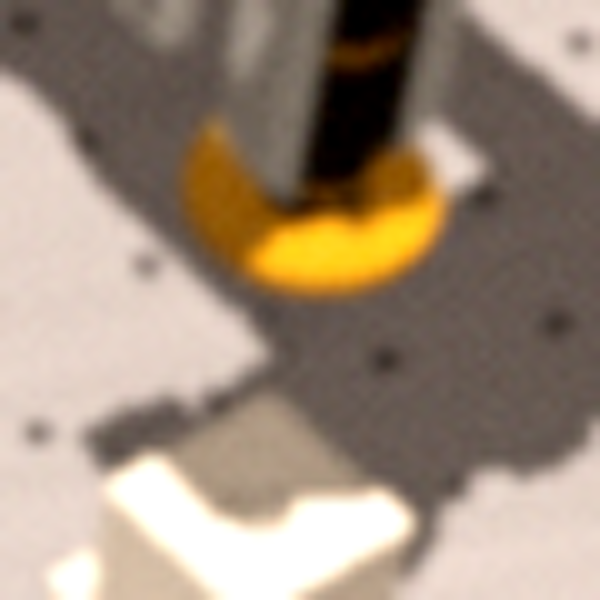

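Call:
{"name": "jog_arm", "arguments": {"moves": [[[3,-25,5],[0,0,0],10],[[6,-60,5],[0,0,0],10],[[10,-98,5],[0,0,0],10],[[15,-136,5],[0,0,0],10],[[20,-174,5],[0,0,0],10]]}}

```text
time_s: 5.02
ee_pos: [0.5042, 0.0941, 0.1879]
eef_rot: [-3.141, 0.001, 0.224]
force: [0.6, 0.6, -2.2]
grip_width: 0.0258
```

Call:
{"name": "jog_arm", "arguments": {"moves": [[[4,-38,0],[0,0,0],10],[[8,-76,0],[0,0,0],10],[[12,-114,0],[0,0,0],10],[[16,-152,0],[0,0,0],10],[[20,-185,0],[0,0,0],10]]}}

```text
time_s: 5.43
ee_pos: [0.5242, -0.0916, 0.1879]
eef_rot: [-3.141, 0.001, 0.223]
force: [0.9, 0.9, -2.5]
grip_width: 0.0258
```

```bash
python3 - <<'E'
from h import *
o=ctrl.get_obs();print(o["ee_pos"],o["grip_width"],o["force"],o["eef_rot"])
c=eyes.camera("scene")
p=o["ee_pos"]; print([proj(c,[p[0],p[1],p[2]+d]) for d in (-.018,-.068)])
u,v=[int(x) for x in proj(c,[p[0],p[1],p[2]-.03])]
cv2.imwrite("pics/s5.png",cv2.resize(c["frame"][v-40:v+40,u-40:u+40,::-1],None,fx=7,fy=7,interpolation=cv2.INTER_CUBIC));print(u-40,v-40)
E
```

```text
[ 0.5241792  -0.09160818  0.18786703] 0.0257948812480199 [ 0.92954118  0.89444386 -2.51836794] [-3.14130139e+00  8.38973556e-04  2.23191784e-01]
[(np.float64(272.7716809299177), np.float64(182.44505751712387)), (np.float64(274.75026740099736), np.float64(196.55444111631948))]
233 145
```

View pics/s5.png

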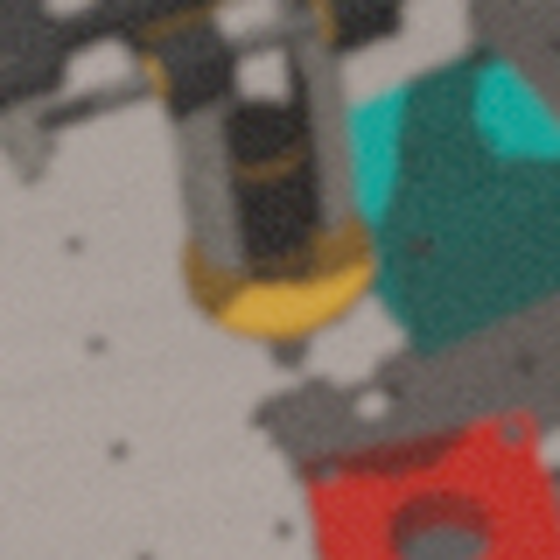

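The nose shows below the collar at crop (290,350), where it was predicted: the pin hangs straight. On to the silver block.

Call:
{"name": "jog_arm", "arguments": {"moves": [[[5,-40,0],[0,0,0],10],[[10,-80,0],[0,0,0],10],[[15,-120,0],[0,0,0],10],[[20,-160,0],[0,0,0],10],[[24,-190,0],[0,0,0],10]]}}

```text
time_s: 5.9
ee_pos: [0.5481, -0.2821, 0.1875]
eef_rot: [-3.141, 0.001, 0.223]
force: [-1.0, -0.2, -2.2]
grip_width: 0.0254
```

Call:
{"name": "jog_arm", "arguments": {"moves": [[[0,-15,0],[0,0,0],10],[[0,-15,-20],[0,0,0],10],[[0,-15,-50],[0,0,0],10],[[0,-15,-50],[0,0,0],10]]}}

```text
time_s: 6.23
ee_pos: [0.5463, -0.2927, 0.1324]
eef_rot: [-3.135, 0.006, 0.224]
force: [-1.2, 0.6, -4.2]
grip_width: 0.0256
```

```bash
python3 - <<'E'
from h import *
o=ctrl.get_obs();print(o["ee_pos"],o["grip_width"],o["force"],o["eef_rot"])
for n in ("scene","top"):
    c=eyes.camera(n)
    p=o["ee_pos"]; print([proj(c,[p[0],p[1],p[2]+d]) for d in (-.018,-.068)])
    u,v=[int(x) for x in proj(c,[p[0],p[1],p[2]-.03])]
    cv2.imwrite(f"pics/{n}6.png",cv2.resize(c["frame"][v-40:v+40,u-40:u+40,::-1],None,fx=7,fy=7,interpolation=cv2.INTER_CUBIC));print(u-40,v-40)
a=np.hstack([cv2.imread(f"pics/{n}6.png") for n in("scene","top")]);cv2.imwrite("pics/b6.png",cv2.resize(a,(800,400)))
E
```

```text
[ 0.54633415 -0.29274166  0.13243891] 0.025615872802502743 [-1.20014517  0.63741036 -4.20014107] [-3.13512769  0.0064685   0.22359404]
[(np.float64(186.60869187359657), np.float64(225.18265129644595)), (np.float64(191.58351359403713), np.float64(237.79012855245807))]
147 188
[(np.float64(459.2562858021673), np.float64(175.678850975499)), (np.float64(451.38217343250096), np.float64(179.10085226317068))]
417 136
```

View pics/b6.png

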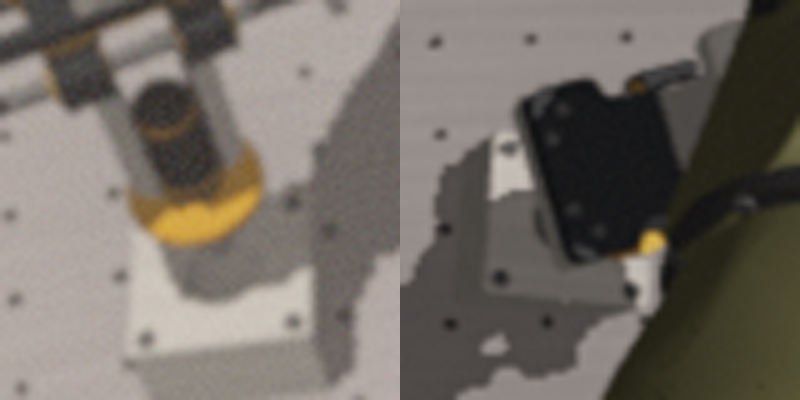

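```bash
python3 - <<'E'
from h import *
o=ctrl.get_obs();print(o["ee_pos"],o["force"],o["eef_rot"])
c=eyes.camera("scene"); f=c["frame"];hs=cv2.cvtColor(f,cv2.COLOR_RGB2HSV)
u,v=187,225;r=22
m=cv2.inRange(cv2.resize(hs[v-r:v+r,u-r:u+r],None,fx=8,fy=8),(12,110,80),(32,255,255))
cs=cv2.findContours(m,cv2.RETR_EXTERNAL,cv2.CHAIN_APPROX_NONE)[0]
k=max(cs,key=cv2.contourArea); p=(k[:,0].astype(float)+.5)/8-.5+[u-r,v-r]
print(p.min(0),p.max(0))
e=o["ee_pos"]
q=np.array([proj(c,[e[0]+.03*np.cos(t),e[1]+.03*np.sin(t),e[2]-.0177+h]) for t in np.linspace(0,6.28,90) for h in (0,.006)])
print(q.min(0),q.max(0))
E
```

```text
[ 0.54828207 -0.29356313  0.13805263] [ 0.58189478  0.56503663 -1.02208757] [-3.13991035e+00  1.64037419e-03  2.24240546e-01]
[171.8125 217.4375] [197.6875 235.9375]
[170.99345986 211.62937866] [199.65463796 235.99022626]
```

Call:
{"name": "jog_arm", "arguments": {"moves": [[[0,-2,-8],[0,0,0],10],[[0,-2,-16],[0,0,0],10],[[0,-2,-23],[0,0,0],10],[[0,-2,-28],[0,0,0],10],[[0,-2,-28],[0,0,0],10]]}}

```text
time_s: 6.8
ee_pos: [0.5481, -0.2959, 0.109]
eef_rot: [-3.14, 0.001, 0.224]
force: [-0.3, 0.0, -3.0]
grip_width: 0.0258
```

Call:
{"name": "jog_arm", "arguments": {"moves": [[[0,0,-4],[0,0,0],10],[[0,0,-8],[0,0,0],10],[[0,0,-12],[0,0,0],10],[[0,0,-15],[0,0,0],10],[[0,0,-17],[0,0,0],10]]}}

```text
time_s: 7.22
ee_pos: [0.5485, -0.2962, 0.0929]
eef_rot: [-3.141, 0.0, 0.224]
force: [0.6, -0.7, -2.6]
grip_width: 0.0258
```

Past the blind stop height with no contact force; continue.

Call:
{"name": "jog_arm", "arguments": {"moves": [[[0,0,-4],[0,0,0],10],[[0,0,-8],[0,0,0],10],[[0,0,-12],[0,0,0],10],[[0,0,-15],[0,0,0],10],[[0,0,-17],[0,0,0],10]]}}

```text
time_s: 7.63
ee_pos: [0.5484, -0.2962, 0.0759]
eef_rot: [-3.141, 0.0, 0.224]
force: [-0.5, 0.4, -2.7]
grip_width: 0.0256
```

Call:
{"name": "jog_arm", "arguments": {"moves": [[[0,0,-1],[0,0,0],10],[[0,0,-2],[0,0,0],10],[[0,0,-3],[0,0,0],10],[[0,0,-4],[0,0,0],10],[[0,0,-4],[0,0,0],10]]}}

```text
time_s: 8.05
ee_pos: [0.5485, -0.2963, 0.0723]
eef_rot: [-3.142, 0.0, 0.224]
force: [-0.4, -0.9, -3.5]
grip_width: 0.0253
```

Call:
{"name": "jog_arm", "arguments": {"moves": [[[0,0,-0.7],[0,0,0],10],[[0,0,-1.4],[0,0,0],10],[[0,0,-2],[0,0,0],10],[[0,0,-2],[0,0,0],10],[[0,0,-2],[0,0,0],10]]}}

```text
time_s: 8.47
ee_pos: [0.5486, -0.2963, 0.0704]
eef_rot: [-3.142, 0.0, 0.224]
force: [-0.2, -0.7, -2.1]
grip_width: 0.0259
```

Call:
{"name": "jog_arm", "arguments": {"moves": [[[0,0,-0.5],[0,0,0],10],[[0,0,-1],[0,0,0],10],[[0,0,-1],[0,0,0],10]]}}

```text
time_s: 8.72
ee_pos: [0.5486, -0.2963, 0.0697]
eef_rot: [3.141, -0.0, 0.224]
force: [-1.1, 0.4, 0.4]
grip_width: 0.0256
```

Call:
{"name": "jog_arm", "arguments": {"moves": [[[0,0,-0.5],[0,0,0],10],[[0,0,-0.5],[0,0,0],10],[[0,0,-0.5],[0,0,0],10]]}}

```text
time_s: 8.97
ee_pos: [0.5487, -0.2962, 0.0697]
eef_rot: [3.141, -0.0, 0.224]
force: [-2.1, 2.3, 4.9]
grip_width: 0.0259
```

```bash
python3 - <<'E'
from h import *
o=ctrl.get_obs();print(o["ee_pos"],o["force"],o["moment"],o["eef_rot"])
c=eyes.camera("scene")
cv2.imwrite(f"pics/s7.png",cv2.resize(c["frame"][195:275,145:245,::-1],None,fx=7,fy=7,interpolation=cv2.INTER_CUBIC))
E
```

```text
[ 0.5487287  -0.29624088  0.06966449] [-2.065445    2.27135726  4.89259563] [ 0.38317581  0.51734167 -0.07567063] [ 3.14125428e+00 -4.71040090e-04  2.23905162e-01]
```

View pics/s7.png

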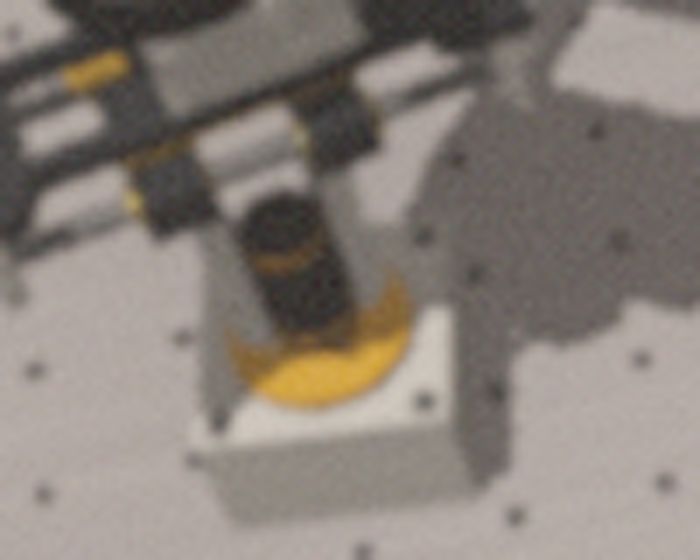

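The collar (crop 325,375) lies on the silver block's top, and contact is confirmed: force z rose to 4.9 N and the height stopped at the expected value. Next I open the fingers and retreat.

Call:
{"name": "jog_arm", "arguments": {"moves": [[[0,0,0.5],[0,0,0],28],[[0,0,0.5],[0,0,0],34],[[0,0,0.5],[0,0,0],50],[[0,0,0.5],[0,0,0],70],[[0,0,0.5],[0,0,0],94]]}}

```text
time_s: 9.43
ee_pos: [0.5486, -0.2963, 0.0694]
eef_rot: [3.142, -0.0, 0.224]
force: [-0.2, -1.1, 0.4]
grip_width: 0.0507
```

Call:
{"name": "jog_arm", "arguments": {"moves": [[[0,0,0],[0,0,0],94],[[0,0,0],[0,0,0],94],[[0,0,0],[0,0,0],94],[[0,0,0],[0,0,0],94],[[0,0,0],[0,0,0],94]]}}

```text
time_s: 9.85
ee_pos: [0.5486, -0.2963, 0.0694]
eef_rot: [3.142, 0.0, 0.224]
force: [0.4, 0.2, -0.1]
grip_width: 0.0838
```

Call:
{"name": "jog_arm", "arguments": {"moves": [[[0,0,15],[0,0,0],94],[[0,0,45],[0,0,0],94],[[0,0,80],[0,0,0],94],[[0,0,115],[0,0,0],94],[[0,0,140],[0,0,0],94]]}}

```text
time_s: 10.27
ee_pos: [0.5489, -0.2964, 0.2129]
eef_rot: [3.14, -0.002, 0.224]
force: [0.4, -0.1, 0.5]
grip_width: 0.094
```

Call:
{"name": "jog_arm", "arguments": {"moves": [[[-30,0,0],[0,0,0],94],[[-60,0,0],[0,0,0],94],[[-95,0,0],[0,0,0],94],[[-130,0,0],[0,0,0],94],[[-150,0,0],[0,0,0],94]]}}

```text
time_s: 10.68
ee_pos: [0.396, -0.296, 0.2095]
eef_rot: [3.141, 0.0, 0.223]
force: [0.6, -0.9, 0.3]
grip_width: 0.0938
```

```bash
python3 - <<'E'
from h import *
o=ctrl.get_obs();print(o["ee_pos"],o["force"],o["time_s"])
for n in("scene","top"):
    c=eyes.camera(n);f=c["frame"];hs=cv2.cvtColor(f,cv2.COLOR_RGB2HSV)
    u,v=[int(x) for x in proj(c,[.5485,-.2965,.056])];r=22
    cv2.imwrite(f"pics/{n}8.png",cv2.resize(f[v-36:v+36,u-36:u+36,::-1],(400,400),interpolation=cv2.INTER_CUBIC))
    m=cv2.inRange(cv2.resize(hs[v-r:v+r,u-r:u+r],None,fx=8,fy=8),(12,110,80),(32,255,255))
    cs=cv2.findContours(m,cv2.RETR_EXTERNAL,cv2.CHAIN_APPROX_NONE)[0]
    k=max(cs,key=cv2.contourArea); e=cv2.fitEllipse(cv2.convexHull(k))
    q=(np.array(e[0])+.5)/8-.5+[u-r,v-r]; print(n,onz(c,*q,.056),np.array(e[1])/8)
cv2.imwrite("pics/b8.png",np.hstack([cv2.imread(f"pics/{n}8.png") for n in("scene","top")]))
E
```

```text
[ 0.39599305 -0.2959813   0.20952725] [ 0.58313502 -0.85222215  0.33393352] 10.6833
scene [ 0.55038543 -0.29780301  0.056     ] [20.69736671 26.17098618]
top [ 0.5489206  -0.29515118  0.056     ] [23.3225708  24.06557465]
```

View pics/b8.png

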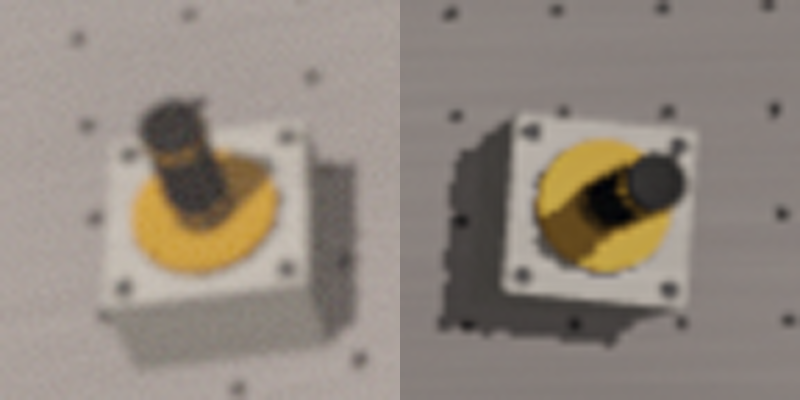

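Both views show the collar flat and centred on the silver block (scene crop 205,215; top crop 605,205), with the arm clear of it.

```bash
python3 -c "
from h import *
print(ctrl.hand_in())"
```

```text
the job is handed in; nothing more can be done
None
```

The pin is standing in the silver block's bore with its collar flat on top, and I handed the job in at about 10.7 s. The hand-in gives no verdict.

- **Finding the bore:** I only tried the pin in the silver bore. The first pictures showed blind floors in the red and black bores, and only bore wall in the silver one.
- **Lowering:** The pin passed the height where a blind floor would have stopped it (TCP at 0.096 m) without contact. The collar touched down at TCP 0.0697 m, the height I expected, and the upward force settled at about 5 N. I then opened the fingers and backed away.
- **Last checks:** In both cameras the collar lies flat and the pin is upright. The collar's centre is about 2 mm from the bore's axis. The two cameras differ from each other by about 3 mm, which is close to their stated accuracy.
- **One early doubt:** Just after lifting the pin I could not see its rod against the shadow. A second look over bare table showed the nose where it should be.

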